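# Lock a tube coupling with a sprung wire clip

### The job

Close the coupling of the little tube line: push the brass tube by its red knob until its flange meets the steel flange, then pick up the blue spring clip and press it straight down over the two joined flanges, with wire prongs gripping the tube on each side of the flanges, until the prongs snap under the tube and the clip sits fully home; then let go. The line rides on soft mounts that give way as you press: press slowly, feel for the snap, and never drive the line down close to the stops of its mounts. Leave the bottles and the dish where they are.

Things in the scene. Friction and masses are not known exactly. Their poses are not given: they have to be found in the camera images.
- line: fixed grey base plate, 74 x 300 x 10 mm; origin at the centre of its underside, y along the tube line, z up. On it, sprung: an aluminium beam (top 72 mm above the bench), two blue blocks at y = -93 and +118 mm (top 114 mm) and in them a 20 mm round tube line along y, axis 100 mm above the bench at rest: fixed steel half from y = 0 to -140 mm, sliding brass half on the +y side
- beam (a joint): how far the whole line (beam, tubes, flanges, knob) is pressed down on its sprung mounts, in m: 0 at rest, grows downward, hard stop at 0.030; it yields about 1.7 mm per N after the first 0.6 N and springs back up when let go
- coupling (a point): point on the tube axis in the end face of the fixed steel flange (28 mm diameter, 5 mm thick, on the -y side of the face), where the two flanges meet; axes like the line's (y along the tube); it sinks with the beam
- sleeve (a joint): gap between the two flanges, in m: 0 when the brass tube is home (a hard stop), 0.035 fully drawn back; the tube slides with about 4 N of friction and stays where it is left
- knob (a point): grip point on the red upright knob of the brass tube, a round post of 14 mm diameter standing on the tube, its top 10 mm above this point; the point is 30 mm above the tube axis and, along the line's y, 60 mm beyond the end face of the brass flange (28 mm diameter, 5 mm thick). Push it towards the line's -y to close the gap
- clip: blue clip with four 5 mm steel wire prongs, standing on the bench. Origin on the tube axis (at coupling) when home, 16.5 mm above its feet; z up, y along the tube when fitted, either way round. Bridge plate 36 (x) x 32 (y) mm, top 20 mm above the origin; two pads under it rest on the tubes when home. Pressing it on takes about 9 to 15 N; the force drops at the snap
- clip_tab (a point): grip point in the clip's tab, 40 mm above the clip's origin; the tab is 10 mm thick (clip x), 28 mm long (clip y) and reaches from 20 mm below to 5 mm above this point
- prong_a (a joint): outward swing of the prong pair on the clip's +x side, rad, 0 at rest, sprung shut, about 0.14 rad when spread over the tube. The two prongs are at y = -9.5 and +9.5 mm, with 14 mm free between them for the 10 mm of the joined flanges; hinge 15 mm above the clip's origin
- prong_b (a joint): the same for the pair on the -x side. The narrowest gap between the pairs, 13.6 mm, is 8 mm below the clip's origin; below it the feet flare out to a 24 mm gap
- immersion_oil: small brown bottle, 30 x 30 x 62 mm, standing; origin at the centre of its underside; leave alone
- lens_cleaner: small white bottle with blue nozzle, 34 x 34 x 113 mm, standing; origin at the centre of its underside; leave alone
- petri_c: round lidded dish with pink contents, 60 mm wide, 14 mm high; origin at the centre of its underside; leave alone
Not all that is in view belongs to the job. There is more than one size of the clip; the job needs the middle-sized.

How it is judged:
On the way, in this order (a step that is already met when the one before it is completed fails the run):
1. the brass tube is pushed home, flange to flange, with the clip still off the line (value of joint sleeve below 0.002 m and distance between clip and coupling above 0.03 m), for 0.2 s.
2. the clip is snapped home over the joined flanges (z of clip in the frame of coupling between -0.002 and 0.002 m and x of clip in the frame of coupling between -0.002 and 0.002 m and y of clip in the frame of coupling between -0.0045 and 0.0045 m and angle between the y axis of clip and the y axis of coupling, either way round below 0.12 rad and angle between the z axis of clip and the z axis of coupling, either way round below 0.25 rad and value of joint sleeve below 0.002 m), for 0.2 s.
At the end, for the whole second after the job is handed in: flange gap under 2 mm; clip origin within 2 mm of the tube axis in height and sideways and 4.5 mm of the joint along the tube, upright within 0.25 rad, in line with the tube within 0.12 rad; the line sprung back up (under 2 mm down), all at rest (all of step 2 and value of joint beam below 0.002 m and linear speed of clip below 0.02 m/s); the robot touches nothing.
It fails at once if the line is pressed down more than 27 mm, close to the stops of its mounts (value of joint beam above 0.027 m).
It fails at once if the clip is slammed on the line with more than 40 N (contact force between clip and line above 40 N).
It fails at once if a bystander is shifted by more than 20 mm (distance of any of immersion_oil, lens_cleaner, petri_c from where it was at the start of the episode above 0.02 m).
It also fails if it takes over 69 s, if anything falls off the work surface, if the arm or the gripper's body presses on something with over 40 N, if the wrist force passes 120 N, or if a joint passes its speed limit or range.

### The arm

A 7-joint arm with a two-finger parallel gripper is mounted at the origin on a cart in front of the work surface, level with it; the furniture and walls round the work are solid. World frame = base frame: x ahead of the robot, y to its left, z up, the work surface at z = 0. Lengths are in m, angles in rad, forces in N, time in s.
With the tool pointing down it reaches from about 0.35 to 0.9 m from the base axis. Payload 8.1 kg.
Tool frame: the origin (TCP) lies on the centre line of the jaws, within the pads' length; the fingertips stand 19 mm ahead of it and the grasp point (between the pads) is the TCP (arm.tip_reach is the distance from the TCP to the fingertips, in m); z points along the fingers, y is the line along which they close (so a half turn about z gives the same grasp; the last joint's range is limited). The gripper opens to 92 mm and grips with 3 to 60 N. Pads are 19 mm wide; open, the fingers measure 130 mm over their backs; the gripper's body (75 mm by 190 mm) begins 47 mm behind the grasp point.
Start: joints at [-1.262, 0.434, 0.025, 1.573, -0.012, 1.134, -0.075], TCP at [0.25, 0.573, 0.246] pointing down, gripper open.
Joint ranges: [-2.62, 2.62], [-0.44, 2.09], [-1.27, 1.32], [0.08, 2.57], [-1.32, 4.46], [0.12, 2], [-2.74, 2.74]. Speed limits (rad/s): [2.22, 2.22, 3.01, 3.01, 3.14, 3.14, 3.14].

### API

Orientations are given as a rotation vector (axis times angle).
In Python, from cell import arm gives the robot as it stands.
- The arm moves only by the tool arm_command, never from a script. Its argument "targets" is a list that holds one entry, the list of rows, each a list of 6 numbers: the shift along the tool's x, y, z in m, then the turn, a rotation vector about the tool's x, y, z in rad. A call has 1 to 10 rows; each row shifts and turns the commanded pose from where the row before left it, along the tool's axes as they then stand; what a row does not reach is not made up. A row lasts 1/8 s, in which the tool goes at most 62.5 mm and 10.7 degrees, less where a joint would pass 70% of its speed; a pose out of reach is approached as far as the arm can. A call with a gripper value outside its range is refused whole. "jaw" is the finger opening in m, from 0 to 0.0918, set as the call begins (left out, the last holds). The fingers move at their own pace and stop on an object; "newtons" is the grip in N (left out, the last holds). Time passes only in rows, so rows that do not move let the fingers close. It gives the time, the measured TCP pose, the force, the opening and the grip force at its end, in the units of the state.
- arm.observe(): the state, without advancing time (a new reading comes with each control period).
- arm.get_image(name): name is "scene" or "side" or "wrist"; returns a dict with "pixels" (384x512x3 uint8, red, green, blue), "z_map" (384x512 float32, m along the optical axis (not along the pixel's ray), 0 where there is no reading), "fx", "fy", "cx", "cy" (pixels), "xyz" and "rotation" of the camera in the world; the wrist camera has in their place "T_tool_cam" (4x4, takes a point from camera to tool coordinates, whose origin is the TCP and whose axes are the flange's). Camera axes: x right, y down, z forward; pixel columns grow to the right and rows downward; lengths in m; the calibration is good to about 2 mm. A picture is of the moment at which its call begins: read the wrist's pose just before it.
- arm.sign_off(): hands the job in; it is judged then, once.
The state is a dict: "clock": time; "joints": joint angles; "dq": joint speeds; "joint_efforts": joint torques, N m; "position": TCP position; "ee_rot": TCP orientation; "force": force on the tool from outside, world axes, zero at the start; "ft_torque": the same for the moment, N m; "width": opening from 0.0 (shut) to 1.0 (fully open); "gripper_force": force on a finger pad.
Only numpy, scipy, OpenCV 4.12 (cv2) and the standard library are available. Lean on these libraries where they do the work, as an engineer would, in place of code of your own. Each camera call takes 0.05 s, during which the arm holds its last target. There are 200 camera calls.

## Working session

There is one attempt and no reset: what is moved stays moved. The work goes in short steps, Python scripts to look and compute and a tool call to move; the robot and the scene stay as the last step left them, time stands still between calls to the robot, and variables do not carry over. Pictures are saved under pics/ and viewed, at most 10 in all, crops included, and the job is handed in when it is done.

Besides the shell and the picture viewer there is one more tool, called after "Call:" as name(argument=value, ...), one argument or row to a line, values as JSON. arm_command: Moves the arm, as the interface text tells. Its arguments: {"type":"object","properties":{"targets":{"type":"array","items":{"type":"array","items":{"type":"array","items":{"type":"number"}}}},"jaw":{"type":"number"},"newtons":{"type":"number"}},"required":["targets"]}

```bash
mkdir -p pics; ls
cat > h.py <<'E'
import numpy as np,cv2
from scipy.spatial.transform import Rotation as R
from cell import arm
def grab(name,out=None):
    s=arm.observe(); im=arm.get_image(name)
    if name=='wrist':
        T=np.eye(4);T[:3,:3]=R.from_rotvec(s['ee_rot']).as_matrix();T[:3,3]=s['position']
        T=T@np.array(im['T_tool_cam'])
    else:
        T=np.eye(4);r=np.array(im['rotation']);T[:3,:3]=r if r.shape==(3,3) else R.from_rotvec(r).as_matrix();T[:3,3]=im['xyz']
    im['T']=T
    if out: cv2.imwrite(out,im['pixels'][:,:,::-1])
    return im
def cloud(im):
    z=im['z_map'];v,u=np.mgrid[:z.shape[0],:z.shape[1]]
    p=np.stack([(u-im['cx'])/im['fx']*z,(v-im['cy'])/im['fy']*z,z],-1)
    return p@im['T'][:3,:3].T+im['T'][:3,3]
E
python3 - <<'E'
from h import *
import pickle
d={n:grab(n) for n in ('scene','side')}
pickle.dump(d,open('d.pkl','wb'))
s=arm.observe();print(s)
for n in d: print(n,d[n]['T'].round(3),d[n]['fx'])
a=np.hstack([d['scene']['pixels'],d['side']['pixels']])[:,:,::-1]
cv2.imwrite('pics/scene.png',cv2.resize(d['scene']['pixels'][:,:,::-1],(800,600)))
cv2.imwrite('pics/side.png',cv2.resize(d['side']['pixels'][:,:,::-1],(800,600)))
E
```

```text
pics
{'clock': 0.1, 'joints': array([-1.26160941,  0.43513392,  0.02499312,  1.57401244, -0.01156963,
        1.13396535, -0.0751294 ]), 'dq': array([-3.04318844e-04, -2.21913199e-03, -5.51831128e-04, -3.31163251e-03,
        1.36167392e-03,  8.09473876e-05, -7.80172630e-04]), 'joint_efforts': array([ 2.49137185e-03, -6.69124174e+01,  9.87988897e-01, -3.15144932e+01,
       -6.04671612e-02,  3.75256932e-02,  8.12638064e-05]), 'position': array([0.25005051, 0.57233862, 0.24503325]), 'ee_rot': array([-6.42407424e-01, -3.07508510e+00,  2.15112231e-03]), 'force': array([0.29608702, 0.10255543, 0.08793838]), 'ft_torque': array([-0.01152398,  0.04589779, -0.00931907]), 'gripper_force': 0.0, 'width': 1.0014410916323249}
scene [[ 0.855 -0.282  0.435  0.148]
 [-0.518 -0.468  0.716 -0.606]
 [ 0.001 -0.837 -0.547  0.625]
 [ 0.     0.     0.     1.   ]] 411.795444315747
side [[-0.996  0.071 -0.05   0.643]
 [ 0.083  0.625 -0.776  0.779]
 [-0.024 -0.778 -0.628  0.671]
 [ 0.     0.     0.     1.   ]] 418.92676923032866
```

View pics/scene.png

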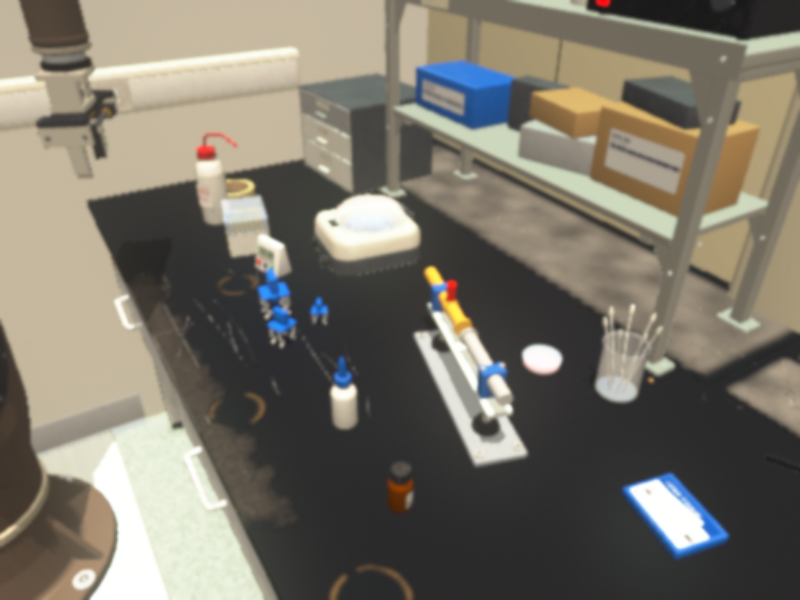

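View pics/side.png

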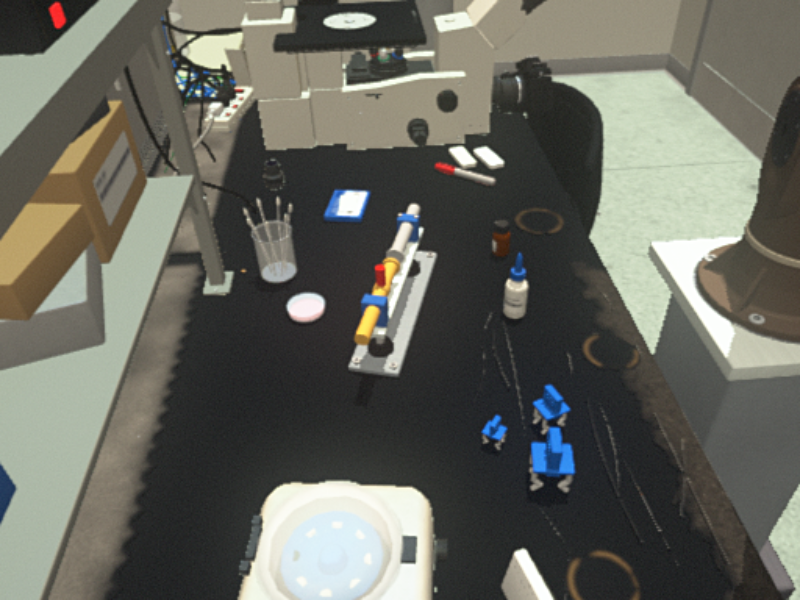

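Both views show three blue clips. In the side view they are small at (494,432), middle at (551,407) and large at (552,460). In the scene view the same clips are at (319,310), (282,325) and (273,290). The middle one fits the description; I'll confirm it by its metric size and an enlarged crop. The line runs from the steel end at side (413,212) to the brass end at (365,335), with the knob at (380,272).

Run:
```python
from h import *
import pickle
d=pickle.load(open('d.pkl','rb'))
for n in d:
    im=d[n];P=cloud(im);hsv=cv2.cvtColor(im['pixels'],cv2.COLOR_RGB2HSV);H,S,V=[hsv[...,i].astype(int) for i in range(3)]
    for nm,m in (('blue',(H>100)&(H<125)&(S>150)&(V>60)),('red',((H<5)|(H>174))&(S>180)&(V>90)),('yel',(H>14)&(H<26)&(S>150)&(V>120))):
        m=m&(im['z_map']>0)&(P[...,2]>0.01)&(P[...,2]<.2)
        k,l,st,c=cv2.connectedComponentsWithStats(m.astype(np.uint8))
        for i in range(1,k):
            if st[i,4]<15: continue
            q=P[l==i]; lo,hi=np.percentile(q,[3,97],axis=0)
            print(n,nm,c[i].round()*1.5625,st[i,4],'lo',lo.round(3),'hi',hi.round(3))
            if nm=='blue' and hi[2]<.09:
                t=q[q[:,2]>hi[2]-.017]; 
                t2=t[:,:2]-t[:,:2].mean(0);w,v=np.linalg.eigh(np.cov(t2.T));print('   tab',t.mean(0).round(4),'dir',v[:,1].round(2),np.ptp(t2@v,axis=0).round(4))
# line: tube points from both
for n in d:
    P=cloud(d[n]).reshape(-1,3);
    q=P[(P[:,2]>.1)&(P[:,2]<.108)&(P[:,0]>.45)&(P[:,0]<.85)&(abs(P[:,1])<.35)]
    # plate points
    print(n,'top-pts',len(q),q.min(0).round(3),q.max(0).round(3))
    b=P[(P[:,2]>.006)&(P[:,2]<.014)&(P[:,0]>.45)&(P[:,0]<.8)&(abs(P[:,1])<.3)]
    r=cv2.minAreaRect((b[:,:2]*1000).astype(np.float32));print('plate',r,len(b))
im=d['side']['pixels'][240:325,290:385,::-1]
cv2.imwrite('pics/clips.png',cv2.resize(im,None,fx=6,fy=6,interpolation=cv2.INTER_CUBIC))
```

```text
scene blue [271.875 287.5  ] 209 lo [0.434 0.298 0.04 ] hi [0.476 0.336 0.08 ]
   tab [0.4526 0.3104 0.0749] dir [0.08 1.  ] [0.0118 0.0319]
scene blue [435.9375 289.0625] 18 lo [0.631 0.082 0.109] hi [0.645 0.092 0.116]
scene blue [318.75   307.8125] 69 lo [0.498 0.244 0.021] hi [0.523 0.263 0.043]
   tab [0.5086 0.2521 0.0362] dir [0.44 0.9 ] [0.0187 0.0227]
scene blue [281.25   320.3125] 172 lo [0.416 0.216 0.033] hi [0.452 0.244 0.062]
   tab [0.4326 0.23   0.056 ] dir [-0.38  0.93] [0.0124 0.0289]
scene blue [342.1875 373.4375] 118 lo [ 0.422 -0.003  0.076] hi [0.441 0.011 0.111]
scene blue [493.75   370.3125] 57 lo [ 0.571 -0.126  0.111] hi [ 0.597 -0.109  0.116]
scene blue [693.75  515.625] 391 lo [ 0.648 -0.393  0.01 ] hi [ 0.73  -0.3    0.014]
   tab [ 0.7032 -0.3574  0.0123] dir [0.56 0.83] [0.0854 0.1178]
scene blue [626.5625 489.0625] 15 lo [ 0.663 -0.296  0.011] hi [ 0.672 -0.285  0.015]
   tab [ 0.6659 -0.2897  0.0125] dir [0.6 0.8] [0.0066 0.0134]
scene blue [635.9375 504.6875] 19 lo [ 0.657 -0.323  0.01 ] hi [ 0.662 -0.3    0.013]
   tab [ 0.6599 -0.3115  0.0117] dir 
[... 1119 characters left out ...]
0759] dir [0.13 0.99] [0.0148 0.036 ]
side red [443.75   167.1875] 30 lo [ 0.47  -0.473  0.01 ] hi [ 0.5   -0.447  0.016]
side red [379.6875 275.    ] 62 lo [0.634 0.051 0.113] hi [0.643 0.062 0.14 ]
side yel [387.5 275. ] 127 lo [ 0.612 -0.003  0.099] hi [0.649 0.069 0.112]
side yel [367.1875 326.5625] 151 lo [0.646 0.103 0.095] hi [0.675 0.157 0.109]
scene top-pts 361 [ 0.564 -0.169  0.1  ] [0.841 0.157 0.108]
plate ((635.862548828125, 7.029388427734375), (266.36700439453125, 641.6774291992188), 12.437384605407715) 2120
side top-pts 413 [ 0.565 -0.17   0.1  ] [0.841 0.158 0.108]
plate ((613.3538208007812, -18.17620849609375), (277.7492370605469, 596.8414916992188), 36.949851989746094) 1618
```

View pics/clips.png

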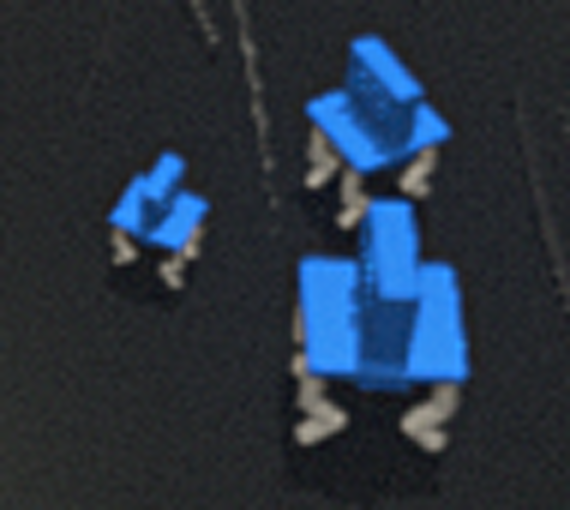

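The middle clip (side (551,407)) has its tab top measured at 61 mm, against 61.5 expected; the large one measures 80 mm and the small one 42 mm. So the target is the middle clip, at about (0.434, 0.234) with yaw of about +23°. Next I plan a move over the line for a close look.

```bash
cat >> h.py <<'E'
def down(c):  # tool pointing down, closing axis (tool y) at world angle c (deg)
    c=np.deg2rad(c);y=np.array([np.cos(c),np.sin(c),0]);z=np.array([0,0,-1.]);return np.stack([np.cross(y,z),y,z],1)
def plan(p,c,step=.055):
    s=arm.observe();R0=R.from_rotvec(s['ee_rot']);p0=s['position'];p=np.array(p)
    best=min((R0.inv()*R.from_matrix(down(c+k)) for k in (0,180)),key=lambda r:r.magnitude())
    rv=best.as_rotvec();n=max(int(np.ceil(np.linalg.norm(p-p0)/step)),int(np.ceil(best.magnitude()/.175)),1)
    rows=[]
    for i in range(n):
        Ri=R0*R.from_rotvec(rv*i/n)
        rows.append([round(float(x),4) for x in [*Ri.inv().apply((p-p0)/n),*(rv/n)]])
    print('now',p0.round(4),'n',n);print(rows)
E
python3 - <<'E'
from h import *
import pickle
d=pickle.load(open('d.pkl','rb'))
P=np.vstack([cloud(d[n]).reshape(-1,3) for n in d])
q=P[(P[:,2]>.103)&(P[:,2]<.1115)&(P[:,0]>.55)&(P[:,0]<.69)&(abs(P[:,1])<.18)]
a=np.polyfit(q[:,1],q[:,0],1);r=q[:,0]-np.polyval(a,q[:,1]);q=q[abs(r)<.01];a=np.polyfit(q[:,1],q[:,0],1)
print('x=',a,'ang',np.degrees(np.arctan(a[0])),r.std(),len(q))
print(arm.get_image('wrist')['T_tool_cam'])
plan([.60,.04,.26],-np.degrees(np.arctan(a[0])))
E
```

```text
x= [0.30345282 0.61896407] ang 16.880568408102597 0.006749714653085432 1101
[[-8.98363822e-04 -9.62665557e-01 -2.70692109e-01  7.21641833e-02]
 [ 9.99999480e-01 -9.95599304e-04  2.21897138e-04  6.88038973e-04]
 [-4.83113607e-04 -2.70691768e-01  9.62665951e-01 -1.38579562e-01]
 [ 0.00000000e+00  0.00000000e+00  0.00000000e+00  1.00000000e+00]]
now [0.2501 0.5724 0.2451] n 12
[[-0.0445, -0.029, -0.0012, -0.0001, 0.0001, 0.1211], [-0.0477, -0.0234, -0.0012, -0.0001, 0.0001, 0.1211], [-0.0501, -0.0175, -0.0012, -0.0001, 0.0001, 0.1211], [-0.0519, -0.0113, -0.0012, -0.0001, 0.0001, 0.1211], [-0.0529, -0.0049, -0.0012, -0.0001, 0.0001, 0.1211], [-0.0531, 0.0015, -0.0012, -0.0001, 0.0001, 0.1211], [-0.0525, 0.0079, -0.0012, -0.0001, 0.0001, 0.1211], [-0.0512, 0.0142, -0.0012, -0.0001, 0.0001, 0.1211], [-0.0491, 0.0203, -0.0012, -0.0001, 0.0001, 0.1211], [-0.0463, 0.026, -0.0012, -0.0001, 0.0001, 0.1211], [-0.0428, 0.0314, -0.0012, -0.0001, 0.0001, 0.1211], [-0.0387, 0.0364, -0.0012, -0.0001, 0.0001, 0.1211]]
```

Call:
arm_command(
  targets=[
    [[-0.0445, -0.029, -0.001, 0, 0, 0.121], [-0.0477, -0.0234, -0.001, 0, 0, 0.121], [-0.05, -0.0175, -0.001, 0, 0, 0.121], [-0.052, -0.0113, -0.001, 0, 0, 0.121], [-0.053, -0.005, -0.001, 0, 0, 0.121], [-0.053, 0.0015, -0.001, 0, 0, 0.121], [-0.0525, 0.008, -0.001, 0, 0, 0.121], [-0.051, 0.014, -0.001, 0, 0, 0.121], [-0.049, 0.02, -0.001, 0, 0, 0.121], [-0.046, 0.026, -0.001, 0, 0, 0.121]],
  ],
  jaw=0.04,
)

```text
clock: 1.4
position: [0.5421, 0.1281, 0.2557]
ee_rot: [-2.281, -2.16, -0.0]
force: [-0.0, 0.6, 0.4]
width: 0.437
gripper_force: 0.0
```

Call:
arm_command(
  targets=[
    [[-0.043, 0.0314, -0.001, 0, 0, 0.121], [-0.0387, 0.0364, -0.001, 0, 0, 0.121], [0, 0, 0, 0, 0, 0], [0, 0, 0, 0, 0, 0]],
  ],
)

```text
clock: 1.9
position: [0.5996, 0.0411, 0.2572]
ee_rot: [-2.521, -1.874, 0.001]
force: [-0.1, 0.9, -0.7]
width: 0.434
gripper_force: 0.0
```

Run:
```python
from h import *
import pickle
im=grab('wrist');pickle.dump(im,open('w.pkl','wb'))
s=arm.observe();print(s['clock'],s['position'],R.from_rotvec(s['ee_rot']).as_matrix().round(3),s['width'])
cv2.imwrite('pics/w1.png',cv2.resize(im['pixels'][:,:,::-1],(800,600)))
```

```text
1.95 [0.59939177 0.04184838 0.25733445] [[ 0.287  0.958 -0.001]
 [ 0.958 -0.287  0.001]
 [ 0.    -0.001 -1.   ]] 0.43572612919428244
```

View pics/w1.png

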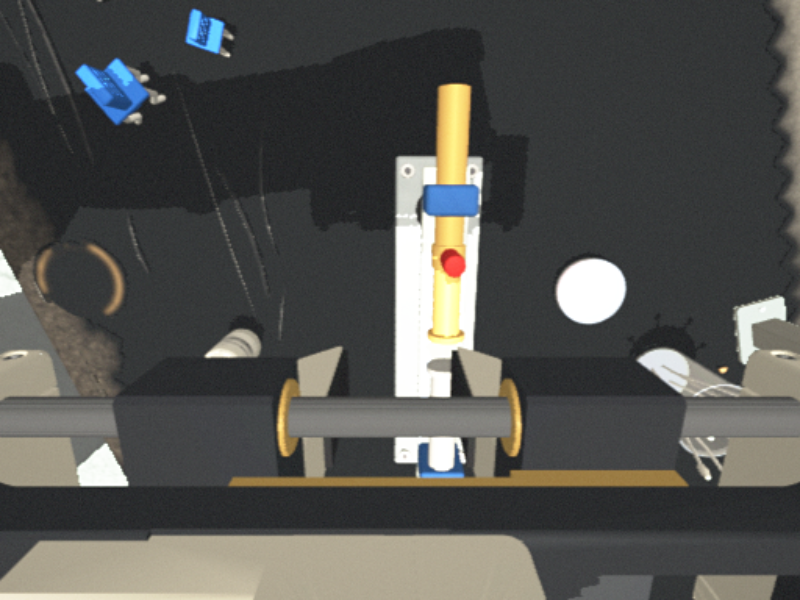

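The wrist view shows the knob at (453,263), the brass flange at (446,337), the +y block at (452,200), the plate's +y corners at (397,157) and (482,157), and the middle clip at (115,90). I'll measure all of these here.

Run:
```python
from h import *
import pickle
im=pickle.load(open('w.pkl','rb'));P=cloud(im);hsv=cv2.cvtColor(im['pixels'],cv2.COLOR_RGB2HSV);H,S,V=[hsv[...,i].astype(int) for i in range(3)]
red=((H<5)|(H>174))&(S>170)&(V>80)&(P[...,2]>.12);q=P[red];print('knob',len(q),q[q[:,2]>.137].mean(0),q.min(0),q.max(0))
tube=(H>14)&(H<28)&(S>110)&(P[...,2]>.09)&(P[...,2]<.118);q=P[tube]
# ridge: the axis fit by circle: use top pts
t=q[q[:,2]>.1075];t=t[t[:,2]<.1105]
a=np.polyfit(t[:,1],t[:,0],1);r=t[:,0]-np.polyval(a,t[:,1]);t=t[abs(r)<.008];a=np.polyfit(t[:,1],t[:,0],1)
print('tube x=',a,'ang',np.degrees(np.arctan(a[0])),'ymin',q[:,1].min(),q[q[:,1].argmin()],'z',np.percentile(q[:,2],98))
fl=q[q[:,2]>.1115];print('flange',fl.shape,fl.mean(0) if len(fl) else '', np.ptp(fl,axis=0) if len(fl) else '')
blue=(H>100)&(H<125)&(S>140)&(P[...,2]>.02)&(P[...,2]<.13)
k,l,st,c=cv2.connectedComponentsWithStats(blue.astype(np.uint8))
for i in range(1,k):
    if st[i,4]<40: continue
    b=P[l==i];print(c[i]*1.56,b.mean(0).round(4),b.min(0).round(3),b.max(0).round(3))
    if b[:,2].max()<.075:
        tt=b[b[:,2]>b[:,2].max()-.006];print('  tab',cv2.minAreaRect((tt[:,:2]*1000).astype(np.float32)))
    elif b[:,2].max()<.125:
        tt=b[b[:,2]>.110];print('  block',cv2.minAreaRect((tt[:,:2]*1000).astype(np.float32)))
m=(P[...,2]>.006)&(P[...,2]<.014);k,l,st,c=cv2.connectedComponentsWithStats(m.astype(np.uint8))
for i in range(1,k):
    if st[i,4]>800: 
        b=P[l==i];print('plate',st[i],cv2.minAreaRect((b[:,:2]*1000).astype(np.float32)))
```

```text
knob 180 [0.63855981 0.05486904 0.13947094] [0.63253238 0.04822495 0.12008615] [0.64449839 0.06098619 0.14158122]
tube x= [0.31214583 0.62178335] ang 17.33553570617246 ymin -0.0021395067735663076 [ 0.63405584 -0.00213951  0.10570456] z 0.11069473367624184
flange (10, 3) [0.62641286 0.01328523 0.11285942] [0.02645411 0.06026595 0.00544127]
[200.08258065  29.79096774] [0.5126 0.2547 0.0336] [0.497 0.247 0.023] [0.52  0.27  0.043]
  tab ((512.6070556640625, 255.94857788085938), (19.35715675354004, 8.423995971679688), 56.98927688598633)
[114.40807991  91.14139845] [0.4393 0.2317 0.0445] [0.414 0.214 0.026] [0.458 0.255 0.063]
  tab ((436.2635498046875, 234.59873962402344), (10.566826820373535, 28.181907653808594), 20.917007446289062)
[449.59942857 199.36057143] [0.649  0.0903 0.1129] [0.632 0.077 0.087] [0.667 0.103 0.116]
  block ((649.4192504882812, 89.85409545898438), (17.410655975341797, 32.406105041503906), 73.13045501708984)
[436.2075 465.09  ] [ 0.5878 -0.102   0.1034] [ 0.574 -0.109  0.075] [ 0.606 -0.098  0.114]
  block ((590.501220703125, -103.23506164550781), (3.9222452640533447, 32.1756706237793), 72.89645385742188)
plate [ 253  100   27  154 2465] ((606.6630859375, 19.446990966796875), (223.32235717773438, 33.02265167236328), 71.96370697021484)
```

Run:
```python
from h import *
plan([.6386,.0549,.165],-17.1)
```

```text
now [0.5994 0.0418 0.2573] n 2
[[0.0119, 0.017, 0.0462, -0.0006, -0.0002, 0.0037], [0.0119, 0.0169, 0.0462, -0.0006, -0.0002, 0.0037]]
```

Call:
arm_command(
  targets=[
    [[0.012, 0.017, 0.02, -0.0006, 0, 0.0037], [0.012, 0.017, 0.03, -0.0006, 0, 0.0037], [0, 0, 0.042, 0, 0, 0], [0, 0, 0.013, 0, 0, 0], [0, 0, 0.014, 0, 0, 0], [0, 0, 0, 0, 0, 0]],
  ],
)

```text
clock: 2.7
position: [0.6394, 0.054, 0.1389]
ee_rot: [2.528, 1.864, 0.001]
force: [-0.2, 0.1, -0.7]
width: 0.438
gripper_force: 0.0
```

Call:
arm_command(
  targets=[
    [[0, 0, 0, 0, 0, 0], [0, 0, 0, 0, 0, 0], [0, 0, 0, 0, 0, 0], [0, 0, 0, 0, 0, 0]],
  ],
  jaw=0,
  newtons=12,
)

```text
clock: 3.2
position: [0.6385, 0.0541, 0.1386]
ee_rot: [-2.528, -1.864, 0.001]
force: [-6.0, 1.2, 2.1]
width: 0.149
gripper_force: 12.0
```

Call:
arm_command(
  targets=[
    [[-0.003, 0, 0, 0, 0, 0], [-0.004, 0, 0, 0, 0, 0], [-0.004, 0, 0, 0, 0, 0], [-0.004, 0, 0, 0, 0, 0], [-0.002, 0, 0, 0, 0, 0], [0, 0, 0, 0, 0, 0]],
  ],
)

```text
clock: 3.95
position: [0.6338, 0.0389, 0.1386]
ee_rot: [-2.527, -1.864, -0.001]
force: [-4.2, 4.5, 0.3]
width: 0.147
gripper_force: 12.0
```

Call:
arm_command(
  targets=[
    [[-0.001, 0, 0, 0, 0, 0], [-0.001, 0, 0, 0, 0, 0], [-0.001, 0, 0, 0, 0, 0], [-0.001, 0, 0, 0, 0, 0], [-0.001, 0, 0, 0, 0, 0]],
  ],
)

```text
clock: 4.58
position: [0.6325, 0.0346, 0.1386]
ee_rot: [-2.526, -1.865, -0.002]
force: [-3.6, 5.9, 1.1]
width: 0.144
gripper_force: 12.0
```

Call:
arm_command(
  targets=[
    [[-0.001, 0, 0, 0, 0, 0], [-0.001, 0, 0, 0, 0, 0], [-0.001, 0, 0, 0, 0, 0], [0, 0, 0, 0, 0, 0]],
  ],
)

```text
clock: 5.08
position: [0.6323, 0.0341, 0.1388]
ee_rot: [-2.524, -1.866, -0.006]
force: [-1.1, 11.9, 0.7]
width: 0.148
gripper_force: 12.0
```

Call:
arm_command(
  targets=[
    [[-0.001, 0, 0, 0, 0, 0], [-0.001, 0, 0, 0, 0, 0], [0, 0, 0, 0, 0, 0]],
  ],
)

```text
clock: 5.45
position: [0.6323, 0.034, 0.139]
ee_rot: [-2.522, -1.868, -0.009]
force: [-0.3, 14.5, 1.1]
width: 0.147
gripper_force: 12.0
```

The tube hit its hard stop: force rose to 14 N with no further motion. I'll release, lift, and look at the joint.

Call:
arm_command(
  targets=[
    [[0.003, 0, 0, 0, 0, 0], [0, 0, 0, 0, 0, 0], [0, 0, 0, 0, 0, 0], [0, 0, -0.02, 0, 0, 0], [0, 0, -0.05, 0, 0, 0], [-0.02, 0, -0.05, 0, 0, 0], [-0.03, 0, 0, 0, 0, 0], [-0.03, 0, 0, 0, 0, 0], [0, 0, 0, 0, 0, 0], [0, 0, 0, 0, 0, 0]],
  ],
  jaw=0.04,
)

```text
clock: 6.7
position: [0.6088, -0.0453, 0.2587]
ee_rot: [2.529, 1.863, 0.002]
force: [-0.0, 0.4, -0.4]
width: 0.434
gripper_force: 0.0
```

Run:
```python
from h import *
import pickle
im=grab('wrist');pickle.dump(im,open('w2.pkl','wb'))
P=cloud(im)
cv2.imwrite('pics/w2.png',cv2.resize(im['pixels'][:,:,::-1],(800,600)))
hsv=cv2.cvtColor(im['pixels'],cv2.COLOR_RGB2HSV);H,S,V=[hsv[...,i].astype(int) for i in range(3)]
red=((H<5)|(H>174))&(S>170)&(V>80)&(P[...,2]>.12);q=P[red];print('knob',q[q[:,2]>.137].mean(0))
u=np.array([.2924,.9563]);n=np.array([.9563,-.2924]);o=np.array([.6149,-.0230])
L=P[...,:2]-o;ly=L@u;lx=L@n
for y in np.arange(-.06,.10,.01):
    m=(abs(ly-y)<.005)&(abs(lx)<.02)&(P[...,2]>.104)&(P[...,2]<.1145)
    if m.sum()>8:
        t=P[m][:,2];x=lx[m];A=np.c_[2*x,2*t,np.ones(len(x))];s=np.linalg.lstsq(A,x*x+t*t,rcond=None)[0]
        print(round(y,3),m.sum(),'lx mid',(x.min()+x.max())/2,'circ',s[:2].round(4),'zmax',t.max().round(4))
m=(P[...,2]>.1112)&(P[...,2]<.116)&(abs(lx)<.015)&(abs(ly)<.03);print('flange y',m.sum(),ly[m].min() if m.any() else 0,ly[m].max() if m.any() else 0, lx[m].mean(), np.median(ly[m]))
print(arm.observe()['position'],arm.observe()['force'])
```

```text
knob [0.63282914 0.03407793 0.140991  ]
-0.06 134 lx mid 0.0006368353782894957 circ [0.0007 0.1008] zmax 0.1111
-0.05 137 lx mid 0.0006985273733660651 circ [0.0007 0.1013] zmax 0.1112
-0.04 142 lx mid 0.0012922543811122594 circ [0.0007 0.1009] zmax 0.1109
-0.03 144 lx mid 0.0008544877228626796 circ [0.0007 0.1008] zmax 0.1108
-0.02 147 lx mid 0.0003392169129677377 circ [0.0007 0.1014] zmax 0.1111
-0.01 143 lx mid 0.0009002583833334884 circ [0.0008 0.1009] zmax 0.1108
0.0 238 lx mid 0.00042896352161463265 circ [0.0007 0.101 ] zmax 0.1143
0.01 174 lx mid -0.001085919556866555 circ [0.0006 0.1021] zmax 0.113
0.02 166 lx mid 0.0010731199868878522 circ [0.0008 0.1005] zmax 0.1113
0.03 180 lx mid 0.001123835522799262 circ [0.0008 0.1008] zmax 0.1112
0.04 174 lx mid 0.0006771292102215705 circ [0.0008 0.1008] zmax 0.1112
0.05 175 lx mid 0.0007889700769534227 circ [0.0008 0.1019] zmax 0.1124
0.06 84 lx mid 0.0008342840381747449 circ [0.0009 0.1007] zmax 0.1111
0.07 168 lx mid 0.001372872384368875 circ [0.001  0.1013] zmax 0.1112
0.08 202 lx mid 0.0009031561435534274 circ [0.0008 0.101 ] zmax 0.1115
0.09 202 lx mid 0.0009827781004587552 circ [0.0009 0.101 ] zmax 0.1112
flange y 137 -0.0044639722042175796 0.023230288011169282 0.0009587178975570783 -8.994842280840869e-06
[ 0.60888559 -0.04472939  0.25857824] [-1.77736355e-04  5.16784111e-01 -2.72199469e-01]
```

View pics/w2.png

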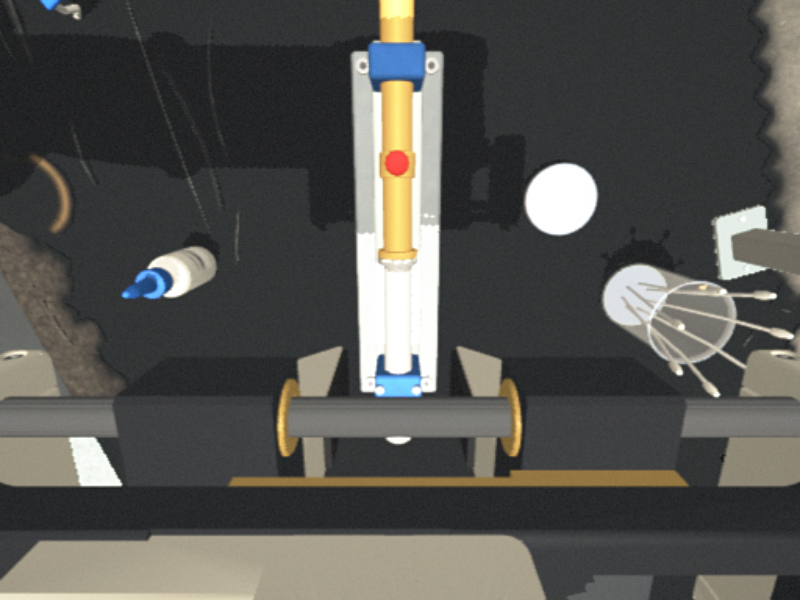

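The flanges are together at (398,258), with the knob at (397,162). The coupling is at about (0.615, −0.023) and the line angle is 17°. Now to the clip.

Run:
```python
from h import *
plan([.445,.211,.21],22)
```

```text
now [ 0.6089 -0.0447  0.2586] n 6
[[0.0327, -0.0387, 0.0081, 0.0002, -0.0, -0.1139], [0.0368, -0.0347, 0.0081, 0.0002, -0.0, -0.1139], [0.0406, -0.0303, 0.0081, 0.0002, -0.0, -0.1139], [0.0437, -0.0255, 0.0081, 0.0002, -0.0, -0.1139], [0.0463, -0.0204, 0.0081, 0.0002, -0.0, -0.1139], [0.0484, -0.015, 0.0081, 0.0002, -0.0, -0.1139]]
```

Call:
arm_command(
  targets=[
    [[0.0327, -0.0387, 0, 0, 0, -0.114], [0.0368, -0.0347, 0, 0, 0, -0.114], [0.0406, -0.03, 0.008, 0, 0, -0.114], [0.0437, -0.0255, 0.01, 0, 0, -0.114], [0.0463, -0.02, 0.015, 0, 0, -0.114], [0.0484, -0.015, 0.015, 0, 0, -0.114], [0, 0, 0, 0, 0, 0], [0, 0, 0, 0, 0, 0]],
  ],
)

```text
clock: 7.75
position: [0.4459, 0.2104, 0.2106]
ee_rot: [1.756, 2.603, 0.001]
force: [0.8, -0.3, -0.9]
width: 0.437
gripper_force: 0.0
```

Run:
```python
from h import *
import pickle
im=grab('wrist');P=cloud(im)
cv2.imwrite('pics/w3.png',cv2.resize(im['pixels'][:,:,::-1],(800,600)))
hsv=cv2.cvtColor(im['pixels'],cv2.COLOR_RGB2HSV);H,S,V=[hsv[...,i].astype(int) for i in range(3)]
blue=(H>100)&(H<125)&(S>140)&(P[...,2]>.02)&(P[...,2]<.13)
k,l,st,c=cv2.connectedComponentsWithStats(blue.astype(np.uint8))
for i in range(1,k):
    if st[i,4]<80: continue
    b=P[l==i];print(c[i]*1.56,st[i,4],b.min(0).round(4),b.max(0).round(4))
    for lo,hi in ((b[:,2].max()-.005,1),(.033,.041)):
        tt=b[(b[:,2]>lo)&(b[:,2]<hi)]
        if len(tt)>10: print('  ',lo.round(3) if lo!=.033 else lo,cv2.minAreaRect((tt[:,:2]*1000).astype(np.float32)))
s=arm.observe();print(s['position'],s['ee_rot'])
```

```text
[476.0128655  137.16064327] 2052 [0.4315 0.297  0.0425] [0.4831 0.3446 0.0813]
   0.076 ((457.1483154296875, 320.553955078125), (36.078487396240234, 13.055315017700195), 80.3975601196289)
[395.27974082 246.10263499] 926 [0.4137 0.2147 0.0314] [0.457  0.2553 0.0627]
   0.058 ((434.93603515625, 234.529296875), (10.544750213623047, 27.578187942504883), 22.141338348388672)
   0.033 ((435.41748046875, 235.07957458496094), (35.41776657104492, 31.668581008911133), 21.099254608154297)
[500.87395466 254.63365239] 397 [0.4962 0.2414 0.0225] [0.5264 0.2719 0.0434]
   0.038 ((511.6034240722656, 256.48809814453125), (19.01599884033203, 7.376549243927002), 53.638694763183594)
   0.033 ((511.5505676269531, 256.505859375), (19.094877243041992, 7.457195281982422), 54.430015563964844)
[0.44632105 0.20977997 0.21073606] [1.75801553e+00 2.60142177e+00 1.00207927e-03]
```

View pics/w3.png

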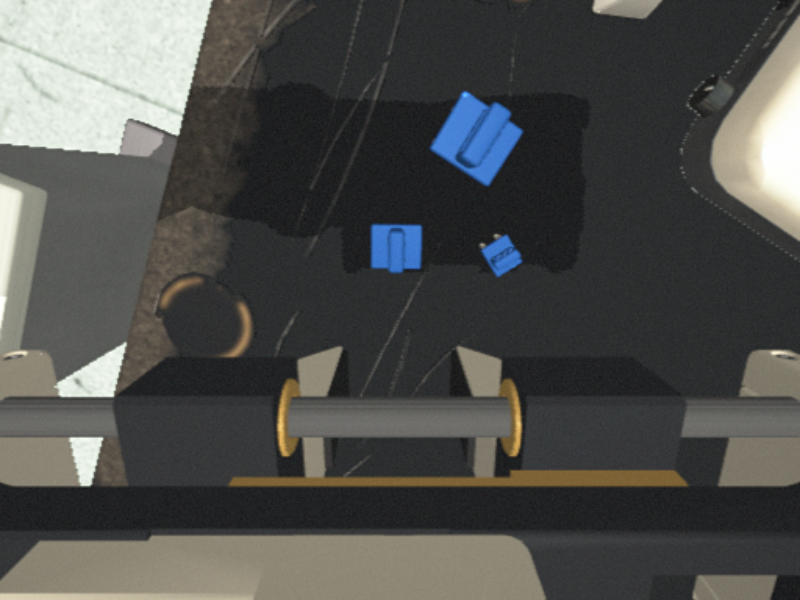

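The wrist view shows the middle clip at (396,246), aligned with the jaws; the large clip is at (477,138) and the small one at (501,255).

Run:
```python
from h import *
plan([.4350,.2347,.06],21.8)
```

```text
now [0.4463 0.2098 0.2107] n 3
[[0.0092, -0.0005, 0.0502, 0.0005, 0.0004, 0.0006], [0.0092, -0.0005, 0.0502, 0.0005, 0.0004, 0.0006], [0.0091, -0.0004, 0.0502, 0.0005, 0.0004, 0.0006]]
```

Call:
arm_command(
  targets=[
    [[0.0145, -0.0007, 0.04, 0.0005, 0.0004, 0.0006], [0.013, -0.0007, 0.045, 0.0005, 0.0004, 0.0006], [0, 0, 0.04, 0, 0, 0.0006], [0, 0, 0.0255, 0, 0, 0], [0, 0, 0, 0, 0, 0], [0, 0, 0, 0, 0, 0]],
  ],
  jaw=0.034,
)

```text
clock: 8.55
position: [0.4353, 0.2349, 0.061]
ee_rot: [1.761, 2.6, 0.002]
force: [0.0, -0.7, -0.5]
width: 0.37
gripper_force: 0.0
```

Run:
```python
from h import *
plan([.4350,.2347,.06],21.8)
```

```text
now [0.4353 0.2349 0.061 ] n 1
[[-0.0001, -0.0003, 0.001, 0.0015, -0.0, -0.0004]]
```

Call:
arm_command(
  targets=[
    [[0, 0, 0.001, 0, 0, 0], [0, 0, 0, 0, 0, 0], [0, 0, 0, 0, 0, 0], [0, 0, 0, 0, 0, 0]],
  ],
  jaw=0,
  newtons=45,
)

```text
clock: 9.05
position: [0.434, 0.2352, 0.0592]
ee_rot: [-1.759, -2.602, -0.0]
force: [-1.5, -1.3, 4.0]
width: 0.106
gripper_force: 45.0
```

Call:
arm_command(
  targets=[
    [[0, 0, -0.01, 0, 0, 0], [0, 0, -0.04, 0, 0, 0], [0, 0, -0.05, 0, 0, 0], [0, 0, -0.05, 0, 0, 0], [0, 0, 0, 0, 0, 0], [0, 0, 0, 0, 0, 0]],
  ],
)

```text
clock: 9.8
position: [0.4337, 0.235, 0.2088]
ee_rot: [-1.759, -2.602, 0.0]
force: [0.2, 0.1, -0.3]
width: 0.105
gripper_force: 45.0
```

Run:
```python
from h import *
plan([.6152,-.0231,.215],-17)
```

```text
now [0.4337 0.235  0.2088] n 6
[[-0.0512, 0.0121, -0.0011, -0.0001, -0.0, 0.1131], [-0.0495, 0.0177, -0.0011, -0.0001, -0.0, 0.1131], [-0.0472, 0.0232, -0.001, -0.0001, -0.0, 0.1131], [-0.0443, 0.0284, -0.001, -0.0001, -0.0, 0.1131], [-0.0408, 0.0332, -0.001, -0.0001, -0.0, 0.1131], [-0.0368, 0.0376, -0.001, -0.0001, -0.0, 0.1131]]
```

Call:
arm_command(
  targets=[
    [[-0.0512, 0.012, -0.002, 0, 0, 0.113], [-0.0495, 0.0177, -0.002, 0, 0, 0.113], [-0.0472, 0.0232, -0.001, 0, 0, 0.113], [-0.0443, 0.0284, -0.001, 0, 0, 0.113], [-0.0408, 0.0332, 0, 0, 0, 0.113], [-0.0368, 0.0376, 0, 0, 0, 0.113], [0, 0, 0, 0, 0, 0], [0, 0, 0, 0, 0, 0]],
  ],
)

```text
clock: 10.8
position: [0.6145, -0.0228, 0.2131]
ee_rot: [-2.523, -1.868, 0.004]
force: [-0.6, 0.3, -1.4]
width: 0.107
gripper_force: 45.0
```

Run:
```python
from h import *
plan([.6152,-.0231,.185],-17)
d={n:grab(n) for n in ('scene','side','wrist')}
import pickle;pickle.dump(d,open('d2.pkl','wb'))
o=np.array([.6152,-.0231]);u=np.array([.2924,.9563]);n=np.array([.9563,-.2924])
for k in d:
    im=d[k];P=cloud(im);hsv=cv2.cvtColor(im['pixels'],cv2.COLOR_RGB2HSV);H,S,V=[hsv[...,i].astype(int) for i in range(3)]
    L=P[...,:2]-o;ly=L@u;lx=L@n
    m=(H>100)&(H<125)&(S>140)&(P[...,2]>.16)&(P[...,2]<.2)&(abs(lx)<.05)&(abs(ly)<.05)
    print(k,m.sum())
    if m.sum(): print(lx[m].min(),lx[m].max(),ly[m].min(),ly[m].max(),P[m][:,2].min(),P[m][:,2].max())
a=[cv2.resize(d['scene']['pixels'][140:300,240:350],(495,720))[:600],]
c1=cv2.resize(d['side']['pixels'][100:240,210:310],(400,560),interpolation=cv2.INTER_CUBIC);c2=cv2.resize(d['scene']['pixels'][130:270,245:345],(400,560),interpolation=cv2.INTER_CUBIC)
cv2.imwrite('pics/c4.png',np.hstack([c1,c2])[:,:,::-1])
```

```text
now [ 0.6145 -0.0228  0.2131] n 1
[[-0.0, 0.0008, 0.0281, -0.0033, 0.0011, 0.0005]]
scene 96
-0.018960983451195203 0.015957064153565535 -0.01879423736229538 0.012626189517266592 0.18338519610230564 0.19958319686462622
side 89
-0.018333006472993567 0.016415357568402886 -0.01052071360373576 0.018428133510351666 0.182440357274526 0.19978133267914444
wrist 627
-0.017921785584589303 0.017635174097661535 0.00828318124366815 0.01730881487869809 0.18725729908486322 0.1999663198164677
```

View pics/c4.png

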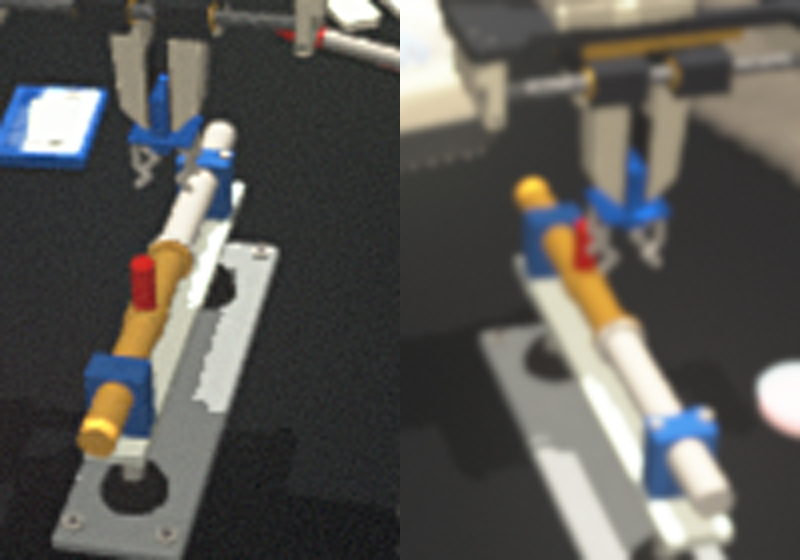

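Both crops show the clip upright in the jaws above the joint, with its prongs about 40 mm above the tube. I'll fix the small lateral offset and go down slowly. Contact at a TCP height of about 0.173 would mean a prong on a flange; contact near 0.161 would be the flare on the tube.

Call:
arm_command(
  targets=[
    [[0, 0.0008, 0.015, -0.003, 0.001, 0.0005], [0, 0, 0.013, 0, 0, 0], [0, 0, 0.006, 0, 0, 0], [0, 0, 0, 0, 0, 0], [0, 0, 0, 0, 0, 0]],
  ],
)

```text
clock: 11.58
position: [0.6166, -0.0234, 0.1812]
ee_rot: [2.524, 1.867, 0.005]
force: [0.5, -0.0, -1.0]
width: 0.103
gripper_force: 45.0
```

Run:
```python
from h import *
plan([.6152,-.0231,.173],-17)
d={n:grab(n) for n in ('scene','side')}
c1=cv2.resize(d['side']['pixels'][115:185,225:285],(600,700),interpolation=cv2.INTER_CUBIC);c2=cv2.resize(d['scene']['pixels'][165:235,265:325],(600,700),interpolation=cv2.INTER_CUBIC)
cv2.imwrite('pics/c5.png',cv2.resize(np.hstack([c1,c2])[:,:,::-1],(800,467)))
```

```text
now [ 0.6166 -0.0234  0.1812] n 1
[[-0.0001, -0.0014, 0.0082, 0.0034, -0.0011, -0.0002]]
```

View pics/c5.png

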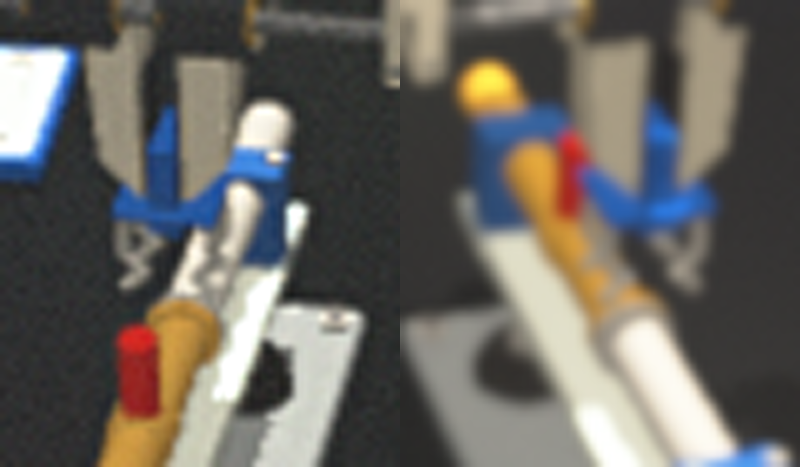

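The crops show the clip above the joint, with nothing touching. I continue down in small steps.

Call:
arm_command(
  targets=[
    [[0, -0.001, 0.003, 0.0015, 0, 0], [0, 0, 0.003, 0, 0, 0], [0, 0, 0.002, 0, 0, 0], [0, 0, 0, 0, 0, 0]],
  ],
)

```text
clock: 12.18
position: [0.6153, -0.023, 0.1727]
ee_rot: [2.525, 1.868, 0.002]
force: [-1.0, 0.6, -1.1]
width: 0.108
gripper_force: 45.0
```

Call:
arm_command(
  targets=[
    [[0, 0, 0.001, 0, 0, 0], [0, 0, 0.001, 0, 0, 0], [0, 0, 0.001, 0, 0, 0], [0, 0, 0.001, 0, 0, 0]],
  ],
)

```text
clock: 12.68
position: [0.6154, -0.023, 0.1689]
ee_rot: [2.525, 1.868, 0.003]
force: [-0.0, -0.1, -0.9]
width: 0.108
gripper_force: 45.0
```

Call:
arm_command(
  targets=[
    [[0, 0, 0.001, 0, 0, 0], [0, 0, 0.001, 0, 0, 0], [0, 0, 0.001, 0, 0, 0], [0, 0, 0.001, 0, 0, 0]],
  ],
)

```text
clock: 13.18
position: [0.6154, -0.023, 0.1649]
ee_rot: [2.525, 1.868, 0.003]
force: [-0.3, 0.3, -1.0]
width: 0.105
gripper_force: 45.0
```

No contact at flange height, so the prongs straddle the flanges. I continue down and watch the force.

Call:
arm_command(
  targets=[
    [[0, 0, 0.001, 0, 0, 0], [0, 0, 0.001, 0, 0, 0], [0, 0, 0.001, 0, 0, 0], [0, 0, 0.001, 0, 0, 0]],
  ],
)

```text
clock: 13.68
position: [0.6154, -0.023, 0.1608]
ee_rot: [2.525, 1.868, 0.003]
force: [-0.4, -0.8, -0.5]
width: 0.104
gripper_force: 45.0
```

Call:
arm_command(
  targets=[
    [[0, 0, 0.001, 0, 0, 0], [0, 0, 0.001, 0, 0, 0], [0, 0, 0.001, 0, 0, 0], [0, 0, 0.001, 0, 0, 0]],
  ],
)

```text
clock: 14.18
position: [0.6154, -0.023, 0.157]
ee_rot: [2.525, 1.868, 0.003]
force: [-1.6, 1.1, 1.4]
width: 0.107
gripper_force: 45.0
```

Call:
arm_command(
  targets=[
    [[0, 0, 0.001, 0, 0, 0], [0, 0, 0.001, 0, 0, 0], [0, 0, 0.001, 0, 0, 0], [0, 0, 0.001, 0, 0, 0]],
  ],
)

```text
clock: 14.68
position: [0.6153, -0.0229, 0.1529]
ee_rot: [2.525, 1.869, 0.002]
force: [-2.1, 0.3, 4.2]
width: 0.102
gripper_force: 45.0
```

Call:
arm_command(
  targets=[
    [[0, 0, 0.001, 0, 0, 0], [0, 0, 0.001, 0, 0, 0], [0, 0, 0.001, 0, 0, 0], [0, 0, 0.001, 0, 0, 0]],
  ],
)

```text
clock: 15.18
position: [0.6155, -0.023, 0.149]
ee_rot: [2.525, 1.868, 0.003]
force: [-2.9, 1.3, 7.2]
width: 0.107
gripper_force: 45.0
```

Call:
arm_command(
  targets=[
    [[0, 0, 0.001, 0, 0, 0], [0, 0, 0.001, 0, 0, 0], [0, 0, 0.001, 0, 0, 0], [0, 0, 0, 0, 0, 0]],
  ],
)

```text
clock: 15.68
position: [0.6155, -0.023, 0.1461]
ee_rot: [2.525, 1.868, 0.003]
force: [-2.6, 0.8, 6.1]
width: 0.108
gripper_force: 45.0
```

Call:
arm_command(
  targets=[
    [[0, 0, 0.001, 0, 0, 0], [0, 0, 0.001, 0, 0, 0], [0, 0, 0.001, 0, 0, 0], [0, 0, 0, 0, 0, 0]],
  ],
)

```text
clock: 16.18
position: [0.6156, -0.023, 0.1433]
ee_rot: [2.525, 1.868, 0.003]
force: [-3.4, 0.8, 8.4]
width: 0.109
gripper_force: 45.0
```

Call:
arm_command(
  targets=[
    [[0, -0.0005, 0.001, 0, 0, 0], [0, 0, 0.001, 0, 0, 0], [0, 0, 0.001, 0, 0, 0], [0, 0, 0, 0, 0, 0]],
  ],
)

```text
clock: 16.68
position: [0.6155, -0.0229, 0.1406]
ee_rot: [2.525, 1.868, 0.004]
force: [-3.1, 1.6, 9.1]
width: 0.106
gripper_force: 45.0
```

Call:
arm_command(
  targets=[
    [[0, 0, 0.001, 0, 0, 0], [0, 0, 0.001, 0, 0, 0], [0, 0, 0, 0, 0, 0]],
  ],
)

```text
clock: 17.05
position: [0.6152, -0.0228, 0.1381]
ee_rot: [2.525, 1.868, 0.003]
force: [-0.6, 0.3, -1.7]
width: 0.103
gripper_force: 45.0
```

Call:
arm_command(
  targets=[
    [[0, 0, 0.001, 0, 0, 0], [0, 0, 0.001, 0, 0, 0], [0, 0, 0, 0, 0, 0]],
  ],
)

```text
clock: 17.42
position: [0.6151, -0.0229, 0.1359]
ee_rot: [2.525, 1.868, 0.003]
force: [-1.1, 0.5, 4.0]
width: 0.105
gripper_force: 45.0
```

The snap came at a TCP height of about 0.138, where the force dropped, and then the load built up with the clip seated. I ease back up with the line and then release.

Call:
arm_command(
  targets=[
    [[0, 0, -0.001, 0, 0, 0], [0, 0, -0.0015, 0, 0, 0], [0, 0, -0.0015, 0, 0, 0], [0, 0, -0.0015, 0, 0, 0], [0, 0, 0, 0, 0, 0], [0, 0, 0, 0, 0, 0]],
  ],
)

```text
clock: 18.18
position: [0.615, -0.0229, 0.1414]
ee_rot: [2.525, 1.868, 0.003]
force: [-0.9, 0.2, 0.3]
width: 0.104
gripper_force: 45.0
```

Call:
arm_command(
  targets=[
    [[0, 0, 0, 0, 0, 0], [0, 0, 0, 0, 0, 0], [0, 0, 0, 0, 0, 0], [0, 0, -0.01, 0, 0, 0], [0, 0, -0.03, 0, 0, 0], [0, 0, -0.05, 0, 0, 0], [-0.05, 0, -0.03, 0, 0, 0], [-0.04, 0, 0, 0, 0, 0], [0, 0, 0, 0, 0, 0], [0, 0, 0, 0, 0, 0]],
  ],
  jaw=0.034,
)

```text
clock: 19.42
position: [0.5886, -0.1084, 0.2617]
ee_rot: [2.525, 1.869, 0.004]
force: [0.3, 0.9, -0.4]
width: 0.372
gripper_force: 0.0
```

Run:
```python
from h import *
d={n:grab(n) for n in ('scene','side','wrist')}
P=cloud(d['wrist']);im=d['wrist'];hsv=cv2.cvtColor(im['pixels'],cv2.COLOR_RGB2HSV);H,S,V=[hsv[...,i].astype(int) for i in range(3)]
o=np.array([.6152,-.0231]);u=np.array([.2924,.9563]);n=np.array([.9563,-.2924]);L=P[...,:2]-o;ly=L@u;lx=L@n
m=(H>100)&(H<125)&(S>140)&(abs(lx)<.04)&(abs(ly)<.04)
for lo,hi in ((.115,.123),(.139,.15)):
    k=m&(P[...,2]>lo)&(P[...,2]<hi);print(k.sum(),np.median(P[k][:,2]),cv2.minAreaRect((np.c_[lx[k],ly[k]]*1000).astype(np.float32)))
k=((H<5)|(H>174))&(S>170)&(V>80)&(P[...,2]>.137);print('knob',P[k].mean(0))
c=[cv2.resize(x,(400,420),interpolation=cv2.INTER_CUBIC) for x in (d['side']['pixels'][115:199,220:300],d['scene']['pixels'][170:254,260:340])]
cv2.imwrite('pics/c6.png',np.hstack(c)[:,:,::-1])
```

```text
812 0.11857129351126322 ((0.5472965240478516, -0.09840965270996094), (34.07075881958008, 30.9555606842041), 0.04595904424786568)
401 0.14335289823293157 ((0.8956508636474609, -0.5801115036010742), (10.697125434875488, 26.509702682495117), 0.07536007463932037)
knob [0.63277058 0.03355759 0.13878438]
```

View pics/c6.png

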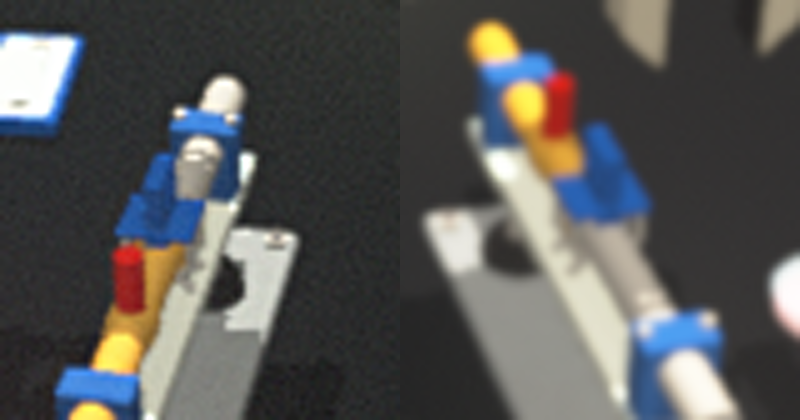

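The clip sits square on the joined flanges in both crops, with its prongs below the tube. The heights read about 1.5 mm low, so I'll check the line's own height against the plate before handing in.

Run:
```python
from h import *
import pickle
o=np.array([.6152,-.0231]);u=np.array([.2924,.9563]);n=np.array([.9563,-.2924])
for nm,im in (('before',pickle.load(open('w2.pkl','rb'))),('now',grab('wrist'))):
    P=cloud(im);L=P[...,:2]-o;ly=L@u;lx=L@n;z=P[...,2]
    f=lambda m,q=50:(int(m.sum()),np.percentile(z[m],q).round(4) if m.any() else 0)
    print(nm,'block',f((abs(ly-.118)<.005)&(abs(lx)<.012)&(z>.08)),'tube',f((abs(ly-.04)<.01)&(abs(lx)<.003)&(z>.08)),'steel',f((abs(ly+.04)<.01)&(abs(lx)<.003)&(z>.08)),'plate',f((abs(ly-.05)<.07)&(abs(abs(lx)-.031)<.004)&(z<.03)),'bench',f((abs(ly-.03)<.05)&(abs(lx-.055)<.008)&(z<.03)),
      'bridge',f((abs(ly)<.012)&(abs(abs(lx)-.012)<.003)&(z>.112)))
s=arm.observe();print(s['clock'],s['force'],np.abs(s['dq']).max())
```

```text
before block (327, np.float64(0.1136)) tube (124, np.float64(0.1094)) steel (87, np.float64(0.1094)) plate (1299, np.float64(0.0096)) bench (837, np.float64(-0.0022)) bridge (5411, np.float64(0.3466))
now block (0, 0) tube (161, np.float64(0.1088)) steel (100, np.float64(0.109)) plate (1480, np.float64(0.0096)) bench (953, np.float64(-0.0022)) bridge (321, np.float64(0.1186))
19.625 [ 0.07860901  0.14425975 -0.4912589 ] 0.003727519723381209
```

The line is back up (within 0.5 mm of before), and the bridge is 9.7 mm above the tube top, against 10 mm nominal, so the clip is home.

```bash
python3 -c "
from cell import arm
print(arm.sign_off())"
```

```text
the job is handed in; nothing more can be done
None
```

I pushed the brass tube home, snapped the middle-sized clip over the joined flanges, let the line spring back up, and handed the job in at about 20 s; sign-off gave no verdict, but my last measurements had the clip seated and the gripper clear.

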